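Stow the galley provisions in their fitted holders

TASK

Stow the galley before the boat sails: stand the food can, the spice jar, the square canister and the oblong tin each upright in the teak holder whose opening has its own shape and size, flat on the holder's floor inside the rim. Leave the two steel shakers standing where they are.

Things in the scene. Friction and masses are not known exactly. Their poses are not given: they have to be found in the camera images.
- food_can: Large round food can, steel with a plain paper wrap: 66 mm diameter (69 mm over the bead at the very top), 100 mm tall, 0.25 to 0.45 kg, rigid. Origin at the centre of its underside, z up; stands upright on the counter. 
- spice_jar: Small round spice jar, amber glass with a black cap: 44 mm diameter (cap 45 mm), 85 mm tall, about 0.12 kg, rigid. Origin at the centre of its underside, z up; stands upright on the counter. 
- canister: Square food canister, grey plastic with a white lid that stays on: 60 by 60 mm (lid 61 mm), 91 mm tall, about 0.25 kg, rigid. Origin at the centre of its underside, z up; stands upright on the counter. x and y square to its sides.
- oblong_tin: Oblong metal tin, lid closed: 88 mm along its x by 42 mm along its y (lid 90 by 44 mm), 75 mm tall, about 0.2 kg, rigid. Origin at the centre of its underside, z up; stands upright on the counter. 
- can_holder: Teak holder screwed to the counter, cork-coloured floor, never moves. Origin at the centre of its underside on the counter, z up. Floor 8 mm above the counter; rim 6 mm thick, its top 24 mm above the counter. Large round opening, 82 mm inside diameter, for the food can.
- jar_holder: Teak holder screwed to the counter, cork-coloured floor, never moves. Origin at the centre of its underside on the counter, z up. Floor 8 mm above the counter; rim 6 mm thick, its top 24 mm above the counter. Small round opening, 60 mm inside diameter, for the spice jar.
- canister_holder: Teak holder screwed to the counter, cork-coloured floor, never moves. Origin at the centre of its underside on the counter, z up. Floor 8 mm above the counter; rim 6 mm thick, its top 24 mm above the counter. Square opening, 76 by 76 mm inside, x and y square to its sides, for the square canister.
- tin_holder: Teak holder screwed to the counter, cork-coloured floor, never moves. Origin at the centre of its underside on the counter, z up. Floor 8 mm above the counter; rim 6 mm thick, its top 24 mm above the counter. Oblong opening, 104 mm along its x by 58 mm along its y inside, for the oblong tin.
- salt: Small steel shaker standing on the counter between the provisions and the holders on the left (+y) side: 32 mm diameter at the foot, tapering, 57 mm tall. Origin at the centre of its underside. Leave it alone.
- pepper: The same kind of shaker on the right (-y) side. Leave it alone.
Mind the look-alikes: they are no part of the job. What is shaped like the canister_holder but pink is not meant.

How it is judged:
At the end, for the whole second after the job is handed in: Each of the four provisions stands in its own matching holder: flat on the holder's floor (underside within 4 mm of it), its centre within 14 mm of the holder's centre, upright within 0.1 rad, released and at rest; both shakers still standing within 30 mm of where they were (horizontal distance between food_can and can_holder below 0.014 m and z of food_can in the frame of can_holder between 0.004 and 0.012 m and angle between each of food_can, spice_jar, canister, oblong_tin's own z axis and vertical below 0.1 rad and linear speed of each of food_can, spice_jar, canister, oblong_tin below 0.02 m/s and angular speed of each of food_can, spice_jar, canister, oblong_tin below 0.2 rad/s and horizontal distance between spice_jar and jar_holder below 0.014 m and z of spice_jar in the frame of jar_holder between 0.004 and 0.012 m and horizontal distance between canister and canister_holder below 0.014 m and z of canister in the frame of canister_holder between 0.004 and 0.012 m and horizontal distance between oblong_tin and tin_holder below 0.014 m and z of oblong_tin in the frame of tin_holder between 0.004 and 0.012 m and distance of each of salt, pepper from where it was at the start of the episode below 0.03 m and angle between each of salt, pepper's own z axis and vertical below 0.3 rad); the robot touches nothing.
It fails at once if a steel shaker is knocked over or pushed more than 30 mm (distance of any of salt, pepper from where it was at the start of the episode above 0.03 m or angle between any of salt, pepper's own z axis and vertical above 0.6 rad).
It also fails if it takes over 120 s, if anything falls off the work surface, if the arm or the gripper's body presses on something with over 40 N, if the wrist force passes 120 N, or if a joint passes its speed limit or range.

ROBOT

A 6-joint arm with a two-finger parallel gripper is mounted at the origin on the work surface. World frame = base frame: x ahead of the robot, y to its left, z up, the work surface at z = 0. Lengths are in m, angles in rad, forces in N, time in s.
With the tool pointing down it reaches from about 0.3 to 0.775 m from the base axis. Payload 14.6 kg.
Tool frame: the origin (TCP) lies between the finger pads; the fingertips stand 19 mm ahead of it and the grasp point (between the pads) is the TCP; z points along the fingers, y is the line along which they close (so a half turn about z gives the same grasp; the last joint's range is limited). The gripper opens to 94 mm and grips with 3 to 60 N. Pads are 16 mm wide; open, the fingers measure 119 mm over their backs; the gripper's body (75 mm by 177 mm) begins 78 mm behind the grasp point.
Start: joints at [-1.348, 0.3, 1.521, -0, 1.321, -0.067], TCP at [0.157, -0.527, 0.224] pointing down, gripper open.
Joint ranges: [-3.03, 3.03], [-0.79, 2.21], [0.23, 2.52], [-1.04, 4.18], [0, 3.07], [-2.55, 2.55]. Speed limits (rad/s): [2.22, 2.22, 2.57, 3.14, 3.14, 3.14].

INTERFACE

Orientations are given as a unit quaternion [w, x, y, z].
In Python, from workcell import bot gives the robot as it stands. The module is installed in compiled form; this text tells all that it offers.
- The arm moves only by the shell command python3 -m crank 'ROWS' [OPENING]. ROWS is a JSON list of rows, 1 to 8 of them, each of 6 numbers: dx, dy, dz in m, then a rotation vector rx, ry, rz in rad; each row is the pose to reach, as a shift and turn from the pose commanded when the command began, along the tool's axes at that moment; what a row does not reach only later rows make up. A row lasts 1/12 s, in which the tool goes at most 0.0417 m and 0.125 rad, less where a joint would pass 70% of its speed; a pose out of reach is approached as far as the arm can. OPENING is the finger opening in m, set as the command begins (- or left out keeps the last). The fingers move at their own pace and stop on an object; the grip force is fixed at half the most. Time passes only in rows, so rows that do not move let the fingers close. It prints the time, the measured TCP pose, the force, the opening and the grip force at its end.
- bot.sense(): the state, without advancing time (a new reading comes with each control period).
- bot.read_camera(name): name is "scene" or "top" or "wrist"; returns a dict with "color" (400x640x3 uint8, red, green, blue), "camera_matrix" (3x3 intrinsics, pixels), "xyz" and "orientation" of the camera in the world. Camera axes: x right, y down, z forward; pixel columns grow to the right and rows downward; lengths in m; the calibration is good to about 2 mm. A picture is of the moment at which its call begins. There is no depth.
- bot.hand_in(): hands the job in; it is judged then, once.
The state is a dict: "time": time; "joint_pos": joint angles; "joint_velocities": joint speeds; "tau": joint torques, N m; "tcp_pos": TCP position; "ee_rot": TCP orientation; "ft_force": force on the tool from outside, world axes, zero at the start; "torque": the same for the moment, N m; "finger_gap": finger opening in m; "grasp_force": force on a finger pad.
Only numpy, scipy, OpenCV 4.12 (cv2) and the standard library are available. Lean on these libraries where they do the work, as an engineer would, in place of code of your own. Each camera call takes 0.05 s, during which the arm holds its last target. There are 200 camera calls.

## Working session

There is one attempt and no reset: what is moved stays moved. The work goes in short steps, Python scripts to look and compute and a shell command to move; the robot and the scene stay as the last step left them, time stands still between calls to the robot, and variables do not carry over. Pictures are saved under pics/ and viewed, at most 14 in all, crops included, and the job is handed in when it is done.

```bash
mkdir -p pics; cat > h.py <<'E'
import numpy as np, cv2
from scipy.spatial.transform import Rotation as R
from workcell import bot
def q(o): return R.from_quat([o[1],o[2],o[3],o[0]])
def snap(n,f=None):
    c=bot.read_camera(n)
    if f: cv2.imwrite('pics/'+f,c['color'][:,:,::-1])
    return c
def ray(c,uv,z):
    uv=np.atleast_2d(np.array(uv,float)); K=np.array(c['camera_matrix'])
    d=np.c_[uv,np.ones(len(uv))]@np.linalg.inv(K).T
    d=q(c['orientation']).apply(d); o=np.array(c['xyz'])
    return o+d*((z-o[2])/d[:,2])[:,None]
E
python3 - <<'E'
from h import *
for n in('top','scene'):
    c=snap(n,n+'0.png'); print(n,c['camera_matrix'],c['xyz'],c['orientation'])
s=bot.sense(); print(s)
E
```

```text
top [[384.10395637   0.         320.62245012]
 [  0.         384.10395637 197.05883819]
 [  0.           0.           1.        ]] [0.35910771 0.00395558 0.84220344] [-0.06626338  0.70635323 -0.70113149  0.07133659]
scene [[404.47442195   0.         317.58946958]
 [  0.         404.47442195 200.25869248]
 [  0.           0.           1.        ]] [ 1.1725499  -0.03900082  0.56401144] [-0.31392643  0.65357046  0.61857745 -0.30275039]
{'time': 0.1, 'joint_pos': array([-1.34764486e+00,  3.00396411e-01,  1.52150607e+00,  2.77517887e-05,
        1.32070838e+00, -6.65631443e-02]), 'joint_velocities': array([-0.00159889, -0.00187788, -0.00171889, -0.00106882, -0.00018581,
        0.00089603]), 'tau': array([ 7.21216711e-04, -5.32640469e+01, -3.53282046e+01,  7.09713064e-02,
        2.35217315e-02, -7.14627504e-05]), 'tcp_pos': array([ 0.15709919, -0.526864  ,  0.22395902]), 'ee_rot': array([-5.08593195e-04,  9.89526883e-01,  1.44347806e-01, -2.64176607e-05]), 'ft_force': array([ 0.302602  , -0.30426216, -0.33861958]), 'torque': array([ 0.01563319,  0.01001503, -0.02882317]), 'grasp_force': 0.0, 'finger_gap': 0.09413338405027412}
```

View pics/top0.png

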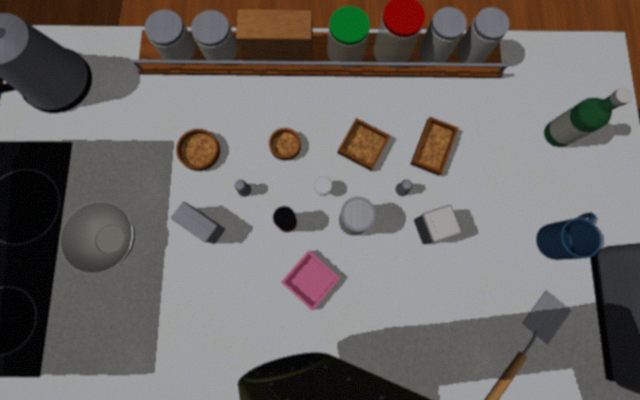

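View pics/scene0.png

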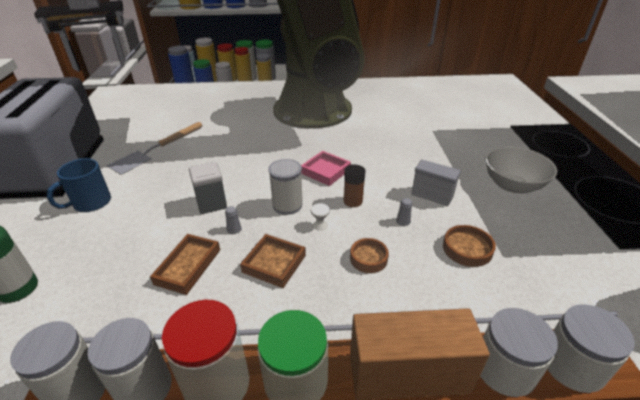

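Top view: the holders are at about (198,149) round large, (285,143) round small, (364,144) square and (435,145) oblong. The provisions are the tin (197,222), jar (285,218), can (357,215) and canister (438,224). The shakers are at (243,187) and (404,187). Two square holders could be the one meant: teak (364,144) and pink (312,280). The teak one fits, because pink is excluded. I'll confirm this in an enlarged crop.

```bash
python3 - <<'E'
from h import *
c=snap('top'); np.save('top.npy',c['color'])
im=c['color'][110:260,165:475,::-1]
cv2.imwrite('pics/crop1.png',cv2.resize(im,(800,387),interpolation=cv2.INTER_CUBIC))
hsv=cv2.cvtColor(c['color'],cv2.COLOR_RGB2HSV)
m=((hsv[...,0]<20)&(hsv[...,1]>90)).astype(np.uint8)
m[:110]=0;m[200:]=0;m[:,:160]=0;m[:,480:]=0
cs,_=cv2.findContours(m,cv2.RETR_EXTERNAL,cv2.CHAIN_APPROX_NONE)
for k in cs:
    if cv2.contourArea(k)<100: continue
    p=ray(c,k[:,0,:],0.022)[:,:2].astype(np.float32)
    print(cv2.minAreaRect(k)[0],'world rect',cv2.minAreaRect(p),'circ',cv2.minEnclosingCircle(p))
E
```

```text
(198.0, 149.0) world rect ((0.6283420324325562, 0.2723391354084015), (0.09605728089809418, 0.09079614281654358), 48.21348190307617) circ ((0.6264262795448303, 0.27379220724105835), 0.04910856485366821)
(284.5, 143.0) world rect ((0.6439248919487, 0.08023497462272644), (0.0703766942024231, 0.06945782899856567), 0.5569584369659424) circ ((0.6428967118263245, 0.0792776420712471), 0.03701508790254593)
(363.481689453125, 143.60549926757812) world rect ((0.6439884901046753, -0.09674046188592911), (0.08681932091712952, 0.09108871966600418), 61.73014831542969) circ ((0.6437766551971436, -0.09661493450403214), 0.060766879469156265)
(434.6986389160156, 145.63699340820312) world rect ((0.6415926814079285, -0.2564876675605774), (0.07082389295101166, 0.12029365450143814), 67.88589477539062) circ ((0.6413353681564331, -0.25638145208358765), 0.06717853993177414)
```

View pics/crop1.png

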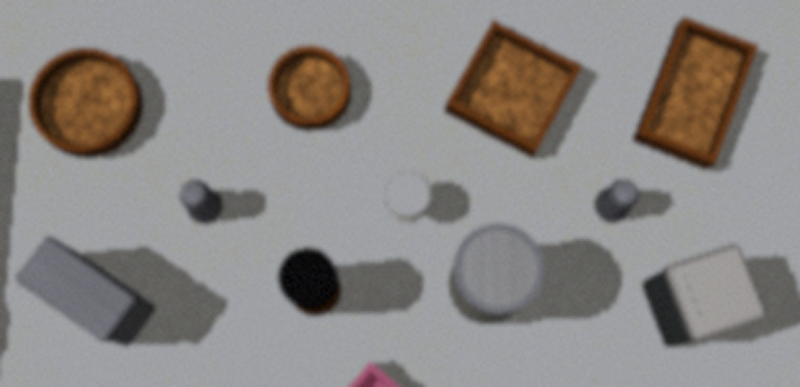

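Crop: the teak square holder is at crop (513,88), which is full-image (364,144), and has a cork floor. That is the canister_holder. The pink one at the bottom edge (370,375) is the look-alike. The outlines match the given sizes (94, 72, 88 and 116x70 mm). Next I measure the lids of the provisions.

```bash
python3 - <<'E'
from h import *
c=snap('top'); im=cv2.medianBlur(c['color'],3).astype(int)
for n,(u,v) in dict(counter=(310,170),tin=(193,221),tinside=(214,231),shadow=(235,225),can=(358,213),canside=(352,233),lid=(440,224),side=(423,231),cap=(284,217)).items(): print(n,im[v,u])
print(np.array([im[v,352] for v in range(190,240,2)])[:,0])
g=im.sum(2)/3
def meas(name,m,box,z,rect):
    x0,y0,x1,y1=box; M=np.zeros(g.shape,np.uint8); M[y0:y1,x0:x1]=m[y0:y1,x0:x1]
    k=max(cv2.findContours(M,cv2.RETR_EXTERNAL,cv2.CHAIN_APPROX_NONE)[0],key=cv2.contourArea)
    p=ray(c,k[:,0,:],z)[:,:2].astype(np.float32)
    print(name,cv2.minAreaRect(k)[0],cv2.minAreaRect(p) if rect else (cv2.minAreaRect(p),cv2.minEnclosingCircle(p)))
lid=im[222,441].mean(); 
meas('canister',(im[...,0]-im[...,2]>3)&(g>110),(410,200,465,250),.091,1)
meas('tin',(g>92)&(g<130),(165,195,232,248),.075,1)
meas('jar',(g<60)&(im[...,0]-im[...,2]<15),(268,200,300,235),.085,0)
meas('shakerL',(g<115),(234,178,252,197),.03,0)
gray=cv2.resize(g[190:245,330:385].astype(np.uint8),None,fx=4,fy=4,interpolation=cv2.INTER_CUBIC)
h=cv2.HoughCircles(cv2.GaussianBlur(gray,(5,5),0),cv2.HOUGH_GRADIENT,1.5,50,param1=60,param2=20,minRadius=60,maxRadius=80)
print(h)
if h is not None:
    u=h[0,0,:2]/4-.375+[330,190]; print(u,h[0,0,2]/4,ray(c,u,.1))
E
```

```text
counter [158 159 163]
tin [111 112 119]
tinside [49 49 53]
shadow [96 95 91]
can [134 133 136]
canside [69 71 65]
lid [157 155 153]
side [35 38 38]
cap [10  8 10]
[159 159 159 154 124 122 132 133 133 134 134 134 134 134 134 134 134 134
 129 114  88  69  83 148 158]
canister (441.9524841308594, 222.37525939941406) ((0.4583539068698883, -0.24063025414943695), (0.05962473526597023, 0.059663187712430954), 18.451526641845703)
tin (202.17074584960938, 222.96340942382812) ((0.4560558795928955, 0.2356088012456894), (0.12573537230491638, 0.07628921419382095), 84.04876708984375)
jar (285.0, 218.0) (((0.46585947275161743, 0.0694972425699234), (0.04421309754252434, 0.04364125058054924), 1.7263962030410767), ((0.46669673919677734, 0.06759591400623322), 0.025202827528119087))
shakerL (243.5, 188.0) (((0.5382080674171448, 0.16552141308784485), (0.0359516367316246, 0.03237737715244293), 2.388671875), ((0.5397515892982483, 0.16310347616672516), 0.020700842142105103))
[[[ 99.75 114.75  66.45]]]
[354.5625 218.3125] 16.6125 [[ 0.46395354 -0.06735761  0.1       ]]
```

```bash
python3 - <<'E'
from h import *
c=snap('top'); im=cv2.medianBlur(c['color'],3).astype(int); g=im.sum(2)/3
def meas(name,m,box,z):
    x0,y0,x1,y1=box; M=np.zeros(g.shape,np.uint8); M[y0:y1,x0:x1]=m[y0:y1,x0:x1]
    M=cv2.morphologyEx(M,cv2.MORPH_OPEN,np.ones((5,5),np.uint8))
    k=max(cv2.findContours(M,cv2.RETR_EXTERNAL,cv2.CHAIN_APPROX_NONE)[0],key=cv2.contourArea)
    p=ray(c,k[:,0,:],z)[:,:2].astype(np.float32)
    print(name,cv2.minAreaRect(k),cv2.minAreaRect(p),cv2.minEnclosingCircle(p), p.mean(0))
meas('tin',(g>85)&(g<135)&(im[...,2]-im[...,0]>2),(165,195,232,248),.075)
meas('can',(g>108)&(g<148),(336,192,380,240),.1)
meas('shR',(g<115),(395,178,412,197),.03)
E
```

```text
tin ((193.76846313476562, 220.68792724609375), (42.19044494628906, 23.18426513671875), 34.99202346801758) ((0.46019628643989563, 0.2528465986251831), (0.08696599304676056, 0.0454627200961113), 56.52409744262695) ((0.4581318199634552, 0.2538262903690338), 0.04582618921995163) [0.4591714  0.25403598]
can ((357.0, 212.5), (33.0, 34.0), 90.0) ((0.475730299949646, -0.0723276138305664), (0.06527146697044373, 0.06678842753171921), 0.43160921335220337) ((0.47501230239868164, -0.07363330572843552), 0.035106346011161804) [ 0.47504085 -0.0738202 ]
shR ((403.5, 189.0), (12.0, 15.0), 90.0) ((0.5387935042381287, -0.18090735375881195), (0.026630528271198273, 0.03305310755968094), 0.472435861825943) ((0.537655234336853, -0.18086643517017365), 0.017836518585681915) [ 0.5380828  -0.18097901]
```

```bash
cat >> h.py <<'E'
def go(x,y,z,yaw):
    """shift and turn in tool axes to reach world xyz with tool down, tool x at yaw deg"""
    s=bot.sense(); T=q(s['ee_rot']); a=np.radians(yaw/2)
    W=R.from_quat([np.cos(a),np.sin(a),0,0])
    d=T.inv().apply(np.array([x,y,z])-s['tcp_pos']); r=(T.inv()*W).as_rotvec()
    print('d',d.round(4),'r',r.round(4),'rows',np.ceil(max(np.linalg.norm(d)/.0417,np.linalg.norm(r)/.125)),s['tcp_pos'].round(4),round(s['finger_gap'],4),round(s['grasp_force'],1))
E
python3 -c "
from h import *
go(.458,-.241,.2,18.45)"
```

```text
d [ 0.37   -0.188   0.0243] r [-0.0006 -0.     -0.0322] rows 10.0 [ 0.1571 -0.5269  0.2242] 0.0943 0.0
```

```bash
python3 -m crank '[[0.037,-0.019,0.002,0,0,-0.032],[0.074,-0.038,0.005,0,0,-0.032],[0.111,-0.057,0.01,0,0,-0.032],[0.148,-0.075,0.015,0,0,-0.032],[0.185,-0.094,0.02,0,0,-0.032],[0.222,-0.113,0.024,0,0,-0.032],[0.259,-0.132,0.024,0,0,-0.032],[0.296,-0.15,0.024,0,0,-0.032]]' 0.094
python3 -m crank '[[0.037,-0.019,0,0,0,0],[0.074,-0.038,0,0,0,0],[0.074,-0.038,0,0,0,0],[0.074,-0.038,0,0,0,0]]'
python3 - <<'E'
from h import *
go(.458,-.241,.055,18.45)
c=snap('wrist','w1.png'); print(c['camera_matrix'][0],c['xyz'],c['orientation'])
E
```

```text
time: 0.92
tcp_pos: [0.399, -0.2969, 0.2004]
ee_rot: [-0.0, 0.987, 0.16, -0.0]
ft_force: [0.5, -1.1, -0.4]
finger_gap: 0.0938
grasp_force: 0.0
time: 1.25
tcp_pos: [0.457, -0.2378, 0.2002]
ee_rot: [-0.0, 0.987, 0.162, -0.0]
ft_force: [-0.1, -0.1, 0.5]
finger_gap: 0.0941
grasp_force: 0.0
d [-0.      0.0034  0.1452] r [-0.0003  0.0003  0.0033] rows 4.0 [ 0.457  -0.2378  0.2002] 0.0941 0.0
[345.18369579   0.         321.76162199] [ 0.53335443 -0.21291045  0.36096542] [ 0.11369809  0.80414974 -0.57767545 -0.08189641]
```

View pics/w1.png

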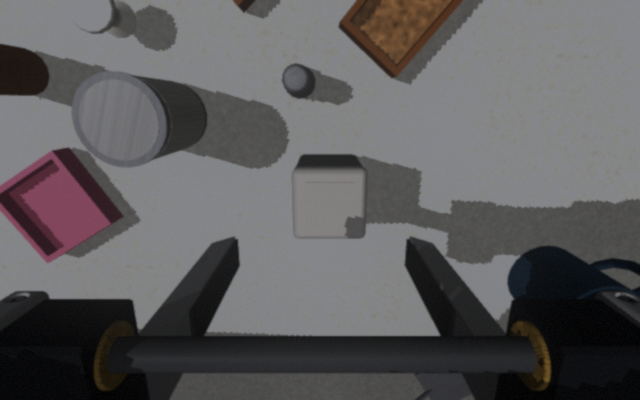

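Wrist view: the canister lid is at (293..366, 166..239), centre about (329,203), square to the fingers, which show at (225,250) and (420,250). The shaker at (297,80) is clear.

```bash
python3 - <<'E'
from h import *
c=snap('wrist')
p=ray(c,[[293,167],[365,167],[366,238],[294,238]],.091); print(p.round(4),p.mean(0), np.degrees(np.arctan2(*(p[0]-p[3])[1::-1])))
E
```

```text
[[ 0.479  -0.208   0.091 ]
 [ 0.497  -0.262   0.091 ]
 [ 0.4408 -0.2839  0.091 ]
 [ 0.4217 -0.2266  0.091 ]] [ 0.45962557 -0.24515751  0.091     ] 17.973529180381718
```

```bash
python3 -m crank '[[0,0.0055,0.04,0,0,0],[0,0.0055,0.08,0,0,0],[0,0.0055,0.12,0,0,0],[0,0.0055,0.145,0,0,0],[0,0.0055,0.145,0,0,0]]'
python3 -m crank '[[0,0,0,0,0,0],[0,0,0,0,0,0],[0,0,0,0,0,0],[0,0,0,0,0,0],[0,0,0,0,0,0]]' 0.04
python3 -m crank '[[0,0,-0.04,0,0,0],[0,0,-0.08,0,0,0],[0,0,-0.1,0,0,0],[0,0,-0.12,0,0,0],[0,0,-0.12,0,0,0]]'
python3 -c "
from h import *
go(.644,-.097,.178,61.7)"
```

```text
time: 1.77
tcp_pos: [0.4547, -0.2444, 0.0508]
ee_rot: [-0.003, 0.987, 0.159, -0.003]
ft_force: [-0.9, 0.4, -1.0]
finger_gap: 0.0942
grasp_force: 0.0
time: 2.18
tcp_pos: [0.4583, -0.2449, 0.0567]
ee_rot: [0.001, 0.987, 0.16, 0.001]
ft_force: [-1.0, -0.4, 0.7]
finger_gap: 0.0641
grasp_force: 0.0
time: 2.6
tcp_pos: [0.4591, -0.2452, 0.1798]
ee_rot: [0.002, 0.987, 0.16, 0.003]
ft_force: [0.1, -0.8, -1.4]
finger_gap: 0.0598
grasp_force: 30.0
d [ 0.2223 -0.082   0.0023] r [ 0.0065 -0.0021 -0.7549] rows 7.0 [ 0.4591 -0.2452  0.1798] 0.0598 30.0
```

The fingers closed during the lift, so the grip height on the canister is uncertain. I'll check it.

```bash
python3 -m crank '[[0,0,0,0,0,0],[0,0,0,0,0,0],[0,0,0,0,0,0],[0,0,0,0,0,0]]'
python3 - <<'E'
from h import *
s=bot.sense();print(s['tcp_pos'],s['ft_force'])
c=snap('scene'); im=c['color'][40:240,120:320,::-1]
cv2.imwrite('pics/s1.png',cv2.resize(im,(600,600),interpolation=cv2.INTER_CUBIC))
E
```

```text
time: 2.93
tcp_pos: [0.4575, -0.2443, 0.1742]
ee_rot: [-0.001, 0.987, 0.16, -0.001]
ft_force: [0.7, -0.2, -1.9]
finger_gap: 0.0598
grasp_force: 30.0
[ 0.45750871 -0.24426164  0.17422508] [ 0.71153965 -0.23215352 -1.91923772]
```

View pics/s1.png

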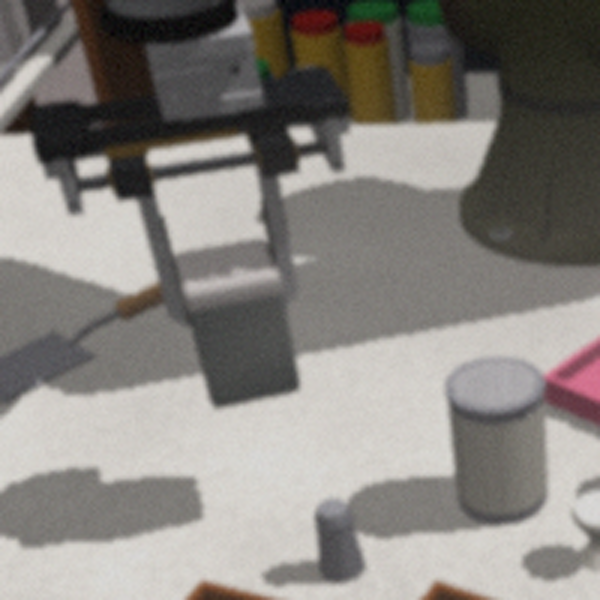

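The canister is held near its top: the lid's front edge is at crop (235,290) and its bottom corners are at (215,405) and (298,388). I'll compute the bottom height, set it down again and regrip lower.

```bash
python3 - <<'E'
from h import *
c=snap('scene'); s=bot.sense(); t=s['tcp_pos']; a=np.radians(18.45)
n=np.array([np.cos(a),np.sin(a)]); y=np.array([np.sin(a),-np.cos(a)])
for (u,v),sg in (((215,405),1),((298,388),-1)):
    k=t[:2]+.03*n+sg*.03*y
    zs=np.linspace(.03,.2,171); P=np.array([ray(c,[120+u/3,40+v/3],z)[0,:2] for z in zs])
    e=np.linalg.norm(P-k,axis=1); print(zs[e.argmin()],e.min(),P[e.argmin()],k)
E
```

```text
0.105 0.004056013382516024 [ 0.49507872 -0.2593139 ] [ 0.49563127 -0.2633321 ]
0.104 0.0007633398185217859 [ 0.4765847  -0.20717722] [ 0.47664266 -0.20641609]
```

Bottom at 0.104 with the TCP at 0.174, so the grip is at 70 mm and usable. I go on to the holder.

```bash
python3 -m crank '[[0.032,-0.012,-0.005,0,0,-0.11],[0.064,-0.024,-0.005,0,0,-0.22],[0.096,-0.035,-0.005,0,0,-0.33],[0.128,-0.047,-0.005,0,0,-0.44],[0.16,-0.06,-0.005,0,0,-0.55],[0.19,-0.07,-0.005,0,0,-0.66],[0.222,-0.083,-0.005,0,0,-0.755],[0.222,-0.083,-0.005,0,0,-0.755]]'
python3 -m crank '[[0,0,0,0,0,0],[0,0,0,0,0,0],[0,0,0,0,0,0],[0,0,0,0,0,0]]'
python3 - <<'E'
from h import *
go(.644,-.097,.079,61.7)
c=snap('wrist','w2.png')
E
```

```text
time: 3.7
tcp_pos: [0.6449, -0.0915, 0.1791]
ee_rot: [-0.001, 0.856, 0.517, 0.0]
ft_force: [-1.0, -0.0, -2.3]
finger_gap: 0.0593
grasp_force: 30.0
time: 4.03
tcp_pos: [0.6417, -0.0964, 0.1806]
ee_rot: [0.0, 0.859, 0.512, -0.0]
ft_force: [-0.6, -0.4, -2.0]
finger_gap: 0.0598
grasp_force: 30.0
d [0.0006 0.0023 0.1016] r [ 0.      0.0001 -0.0018] rows 3.0 [ 0.6417 -0.0964  0.1806] 0.0598 30.0
```

View pics/w2.png

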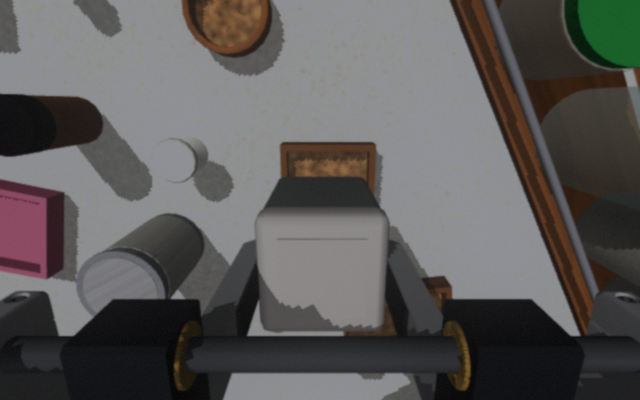

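Wrist view: the holder's far rim edge runs (282,143)–(376,143), parallel to the lid edge (258,208)–(387,208). The relative offset follows from this.

```bash
python3 - <<'E'
from h import *
c=snap('wrist'); s=bot.sense(); T=q(s['ee_rot'])
h=ray(c,[[282,143],[376,143]],.024); l=ray(c,[[257.5,208],[387.5,208],[385,329],[262,329]],.2016)
print(h,np.linalg.norm(h[0]-h[1]),l)
f=lambda p:T.inv().apply(p-s['tcp_pos']).round(4)
print(f(h),'lid',f(l),f(l).mean(0)); print('holder centre',f(h).mean(0)-[.044,0,0])
E
```

```text
[[ 0.6312487  -0.03983308  0.024     ]
 [ 0.70665593 -0.08063965  0.024     ]] 0.0857404569441804 [[ 0.63556657 -0.05085171  0.2016    ]
 [ 0.68403122 -0.0770774   0.2016    ]
 [ 0.65735363 -0.13051269  0.2016    ]
 [ 0.60631567 -0.10289665  0.2016    ]]
[[ 0.0446 -0.0362  0.1567]
 [ 0.0445  0.0495  0.1568]] lid [[ 0.0369 -0.0271 -0.0209]
 [ 0.0369  0.028  -0.0209]
 [-0.0228  0.0299 -0.0209]
 [-0.0228 -0.0281 -0.0209]] [ 0.00705   0.000675 -0.0209  ]
holder centre [0.00055 0.00665 0.15675]
```

```bash
python3 -m crank '[[-0.002,0.0045,0.03,0,0,0],[-0.002,0.0045,0.05,0,0,0],[-0.002,0.0045,0.07,0,0,0],[-0.002,0.0045,0.085,0,0,0],[-0.002,0.0045,0.085,0,0,0],[-0.002,0.0045,0.085,0,0,0],[-0.002,0.0045,0.085,0,0,0]]'
python3 -m crank '[[0,0,0.002,0,0,0],[0,0,0.004,0,0,0],[0,0,0.004,0,0,0],[0,0,0.004,0,0,0]]'
python3 -m crank '[[0,0,0.002,0,0,0],[0,0,0.004,0,0,0],[0,0,0.004,0,0,0],[0,0,0.004,0,0,0]]'
python3 -c "
from h import *
c=snap('scene'); im=c['color'][140:300,200:400,::-1]
cv2.imwrite('pics/s2.png',cv2.resize(im,(700,560),interpolation=cv2.INTER_CUBIC))"
```

```text
time: 4.72
tcp_pos: [0.6457, -0.0997, 0.0969]
ee_rot: [0.001, 0.859, 0.513, 0.001]
ft_force: [-0.0, 0.4, -1.9]
finger_gap: 0.0596
grasp_force: 30.0
time: 5.05
tcp_pos: [0.6453, -0.0995, 0.0917]
ee_rot: [0.0, 0.859, 0.513, 0.0]
ft_force: [-0.0, 0.3, -0.6]
finger_gap: 0.0599
grasp_force: 30.0
time: 5.38
tcp_pos: [0.6452, -0.0994, 0.0872]
ee_rot: [-0.0, 0.859, 0.513, -0.0]
ft_force: [0.4, -0.4, -2.4]
finger_gap: 0.0603
grasp_force: 30.0
```

View pics/s2.png

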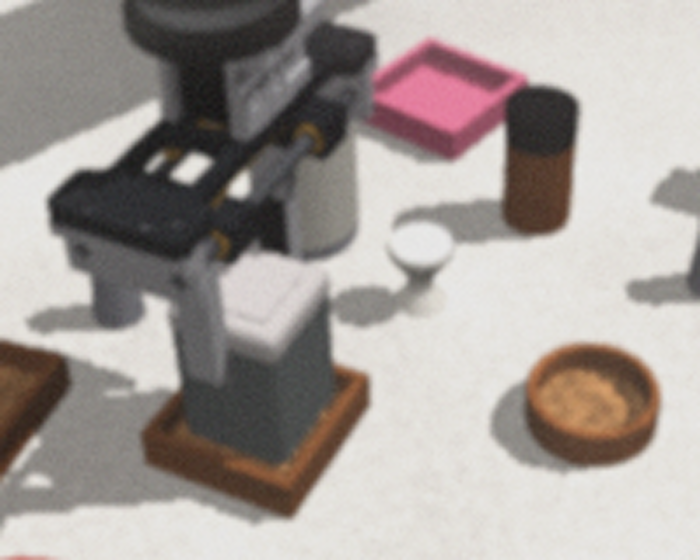

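The canister stands inside the rim of the teak square (crop 145–370, 370–510) and isn't touching the floor yet. I keep lowering it.

```bash
for i in 1 2 3; do :; done
python3 -m crank '[[0,0,0.002,0,0,0],[0,0,0.004,0,0,0],[0,0,0.004,0,0,0],[0,0,0.004,0,0,0]]' | grep -E 'tcp|ft'
python3 -m crank '[[0,0,0.002,0,0,0],[0,0,0.003,0,0,0],[0,0,0.003,0,0,0],[0,0,0.003,0,0,0]]'| grep -E 'tcp|ft'
```

```text
tcp_pos: [0.6452, -0.0994, 0.0832]
ft_force: [-0.7, -0.0, -2.2]
tcp_pos: [0.6454, -0.0994, 0.0809]
ft_force: [-2.4, 1.7, 3.8]
```

```bash
python3 -m crank '[[0,0,0,0,0,0],[0,0,0,0,0,0],[0,0,0,0,0,0],[0,0,0,0,0,0],[0,0,0,0,0,0],[0,0,0,0,0,0]]' 0.085
python3 -m crank '[[0,0,-0.03,0,0,0],[0,0,-0.06,0,0,0],[0,0,-0.1,0,0,0],[0,0,-0.12,0,0,0],[0,0,-0.12,0,0,0],[0,0,-0.12,0,0,0]]' 0.094
python3 -c "
from h import *
go(.475,-.073,.2,61.7)"
```

```text
time: 6.6
tcp_pos: [0.6452, -0.0995, 0.0804]
ee_rot: [-0.0, 0.859, 0.513, -0.0]
ft_force: [-1.7, -0.2, -0.4]
finger_gap: 0.0849
grasp_force: 0.0
time: 7.1
tcp_pos: [0.6455, -0.0995, 0.2013]
ee_rot: [0.001, 0.859, 0.513, 0.001]
ft_force: [-0.3, 0.0, -1.6]
finger_gap: 0.0941
grasp_force: 0.0
d [-0.0575 -0.1627  0.0009] r [ 0.0018 -0.0005 -0.    ] rows 5.0 [ 0.6455 -0.0995  0.2013] 0.0941 0.0
```

```bash
python3 -m crank '[[-0.012,-0.033,0,0,0,0],[-0.024,-0.066,0,0,0,0],[-0.036,-0.1,0,0,0,0],[-0.048,-0.133,0,0,0,0],[-0.0575,-0.163,0,0,0,0],[-0.0575,-0.163,0,0,0,0],[-0.0575,-0.163,0,0,0,0],[-0.0575,-0.163,0,0,0,0]]'
python3 - <<'E'
from h import *
c=snap('wrist','w3.png')
g=cv2.GaussianBlur(cv2.cvtColor(c['color'],cv2.COLOR_RGB2GRAY),(5,5),0)
h=cv2.HoughCircles(g[120:300,230:420],cv2.HOUGH_GRADIENT,1,100,param1=60,param2=18,minRadius=35,maxRadius=65)
print(h)
if h is not None:
    x,y,r=h[0,0]; x+=230;y+=120; print(ray(c,[[x,y],[x-r,y],[x+r,y]],.1))
go(.475,-.073,.06,61.7)
E
```

```text
time: 7.77
tcp_pos: [0.4748, -0.0729, 0.1999]
ee_rot: [-0.0, 0.859, 0.513, -0.0]
ft_force: [-0.9, -0.1, -0.2]
finger_gap: 0.094
grasp_force: 0.0
[[[93.5 87.5 38.8]]]
[[ 0.47622716 -0.07308194  0.1       ]
 [ 0.4492653  -0.05855348  0.1       ]
 [ 0.50318317 -0.08760724  0.1       ]]
d [-1.000e-04  1.000e-04  1.398e-01] r [-0.0007  0.0002 -0.0002] rows 4.0 [ 0.4751 -0.0729  0.1998] 0.094 0.0
```

View pics/w3.png

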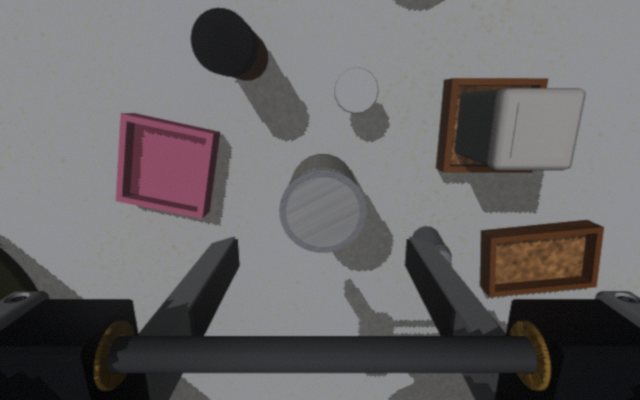

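Wrist view: the can's top circle is at (322,210), r≈43, and its ray position agrees with the top view. The canister is inside the teak square (443–547, 78–172). Pepper at (430,240) is well clear of the finger.

```bash
python3 -m crank '[[0,0,0.04,0,0,0],[0,0,0.08,0,0,0],[0,0,0.12,0,0,0],[0,0,0.14,0,0,0],[0,0,0.14,0,0,0],[0,0,0.14,0,0,0],[0,0,0.14,0,0,0]]'
python3 -m crank '[[0,0,0,0,0,0],[0,0,0,0,0,0],[0,0,0,0,0,0],[0,0,0,0,0,0],[0,0,0,0,0,0],[0,0,0,0,0,0],[0,0,0,0,0,0],[0,0,0,0,0,0]]' 0.05
python3 -m crank '[[0,0,-0.03,0,0,0],[0,0,-0.06,0,0,0],[0,0,-0.1,0,0,0],[0,0,-0.13,0,0,0],[0,0,-0.13,0,0,0],[0,0,-0.13,0,0,0],[0,0,-0.13,0,0,0]]'
python3 -c "
from h import *
go(.627,.273,.19,70)"
```

```text
time: 8.4
tcp_pos: [0.4756, -0.073, 0.0616]
ee_rot: [0.001, 0.859, 0.513, 0.001]
ft_force: [-0.2, 0.9, -0.4]
finger_gap: 0.094
grasp_force: 0.0
time: 9.07
tcp_pos: [0.4748, -0.0729, 0.0609]
ee_rot: [0.0, 0.859, 0.513, 0.0]
ft_force: [-1.1, -1.4, 6.8]
finger_gap: 0.0655
grasp_force: 30.0
time: 9.65
tcp_pos: [0.4738, -0.0726, 0.1889]
ee_rot: [-0.001, 0.859, 0.513, -0.001]
ft_force: [0.9, -0.3, -3.1]
finger_gap: 0.0656
grasp_force: 30.0
d [ 0.377  -0.029  -0.0012] r [-0.0022  0.0004 -0.1449] rows 10.0 [ 0.4738 -0.0726  0.1889] 0.0656 30.0
```

```bash
python3 -m crank '[[0.035,-0.003,0,0,0,-0.1],[0.07,-0.006,0,0,0,-0.145],[0.105,-0.008,0,0,0,-0.145],[0.14,-0.011,0,0,0,-0.145],[0.175,-0.014,0,0,0,-0.145],[0.21,-0.016,0,0,0,-0.145],[0.245,-0.019,0,0,0,-0.145],[0.28,-0.022,0,0,0,-0.145]]'
python3 -m crank '[[0.035,0,0,0,0,0],[0.07,0,0,0,0,0],[0.095,0.006,0,0,0,0],[0.095,0.006,0,0,0,0],[0.095,0.006,0,0,0,0],[0.095,0.006,0,0,0,0]]'
python3 - <<'E'
from h import *
go(.627,.273,.07,70)
c=snap('wrist','w4.png')
E
```

```text
time: 10.32
tcp_pos: [0.5875, 0.1857, 0.1877]
ee_rot: [-0.001, 0.819, 0.574, -0.002]
ft_force: [0.0, 0.0, -2.8]
finger_gap: 0.0657
grasp_force: 30.0
time: 10.82
tcp_pos: [0.6254, 0.2708, 0.1882]
ee_rot: [-0.0, 0.819, 0.574, -0.002]
ft_force: [0.1, 0.2, -4.3]
finger_gap: 0.0656
grasp_force: 30.0
d [0.0029 0.001  0.1182] r [-0.0025  0.0023 -0.0001] rows 3.0 [0.6254 0.2708 0.1882] 0.0656 30.0
```

View pics/w4.png

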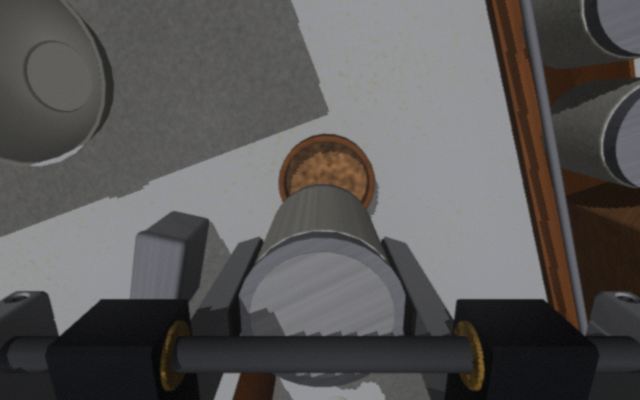

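Wrist view: the teak ring's arc spans columns 279–377 with its top at row 134, so its centre is about (328,182). The can's underside lies over it.

```bash
python3 - <<'E'
from h import *
c=snap('wrist'); s=bot.sense(); T=q(s['ee_rot'])
p=ray(c,[[328,134],[279,180],[377,180]],.024); f=T.inv().apply(p-s['tcp_pos']).round(4); print(f,'centre',f[0,0]-.047,f[1:,1].mean())
E
```

```text
[[ 0.052   0.0054  0.1656]
 [ 0.0083 -0.0416  0.1657]
 [ 0.0083  0.0529  0.1656]] centre 0.0049999999999999975 0.005650000000000002
```

```bash
python3 -m crank '[[0.004,0.003,0.03,0,0,0],[0.004,0.003,0.06,0,0,0],[0.004,0.003,0.08,0,0,0],[0.004,0.003,0.1,0,0,0],[0.004,0.003,0.113,0,0,0],[0.004,0.003,0.113,0,0,0],[0.004,0.003,0.113,0,0,0],[0.004,0.003,0.113,0,0,0]]'
python3 -m crank '[[0,0,0.002,0,0,0],[0,0,0.004,0,0,0],[0,0,0.004,0,0,0],[0,0,0.004,0,0,0]]'
```

```text
time: 11.58
tcp_pos: [0.6308, 0.2741, 0.0792]
ee_rot: [0.0, 0.819, 0.573, 0.001]
ft_force: [-0.2, -0.3, -2.7]
finger_gap: 0.0656
grasp_force: 30.0
time: 11.92
tcp_pos: [0.6302, 0.2741, 0.0737]
ee_rot: [0.0, 0.819, 0.574, 0.0]
ft_force: [-0.4, 1.1, -3.5]
finger_gap: 0.0657
grasp_force: 30.0
```

```bash
python3 -m crank '[[0,0,0.002,0,0,0],[0,0,0.003,0,0,0],[0,0,0.003,0,0,0],[0,0,0.003,0,0,0]]' | grep -E 'tcp|ft'
python3 -m crank '[[0,0,0.002,0,0,0],[0,0,0.002,0,0,0],[0,0,0.002,0,0,0],[0,0,0.002,0,0,0]]' | grep -E 'tcp|ft'
```

```text
tcp_pos: [0.6301, 0.2741, 0.0703]
ft_force: [-0.4, 0.7, -3.9]
tcp_pos: [0.6305, 0.2742, 0.0689]
ft_force: [1.2, 0.1, 1.4]
```

```bash
python3 -m crank '[[0,0,0,0,0,0],[0,0,0,0,0,0],[0,0,0,0,0,0],[0,0,0,0,0,0],[0,0,0,0,0,0],[0,0,0,0,0,0]]' 0.085
python3 -m crank '[[0,0,-0.03,0,0,0],[0,0,-0.06,0,0,0],[0,0,-0.1,0,0,0],[0,0,-0.13,0,0,0],[0,0,-0.13,0,0,0],[0,0,-0.13,0,0,0]]' 0.075
python3 -c "
from h import *
go(.466,.0685,.2,70)
c=snap('top'); im=c['color'][110:260,165:475,::-1]
cv2.imwrite('pics/t2.png',cv2.resize(im,(800,387),interpolation=cv2.INTER_CUBIC))"
```

```text
time: 13.08
tcp_pos: [0.6302, 0.2741, 0.0684]
ee_rot: [-0.0, 0.819, 0.574, -0.0]
ft_force: [0.1, 0.3, -0.4]
finger_gap: 0.085
grasp_force: 0.0
time: 13.58
tcp_pos: [0.6307, 0.2743, 0.2004]
ee_rot: [0.0, 0.819, 0.574, 0.002]
ft_force: [-0.2, -0.3, 0.0]
finger_gap: 0.075
grasp_force: 0.0
d [-0.2497 -0.0843 -0.0004] r [ 0.0026 -0.0022  0.0001] rows 7.0 [0.6307 0.2743 0.2004] 0.075 0.0
```

View pics/t2.png

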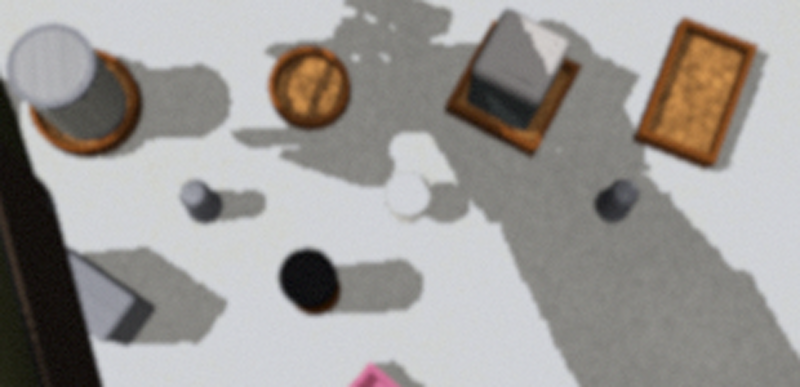

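Top view: the can stands in the large ring with its lid centre at crop (52,67). The canister is in the teak square with its lid around (520,45).

```bash
python3 -m crank '[[-0.036,-0.012,0,0,0,0],[-0.072,-0.024,0,0,0,0],[-0.108,-0.036,0,0,0,0],[-0.144,-0.048,0,0,0,0],[-0.18,-0.06,0,0,0,0],[-0.216,-0.072,0,0,0,0],[-0.25,-0.0845,0,0,0,0],[-0.25,-0.0845,0,0,0,0]]'
python3 -m crank '[[0,0,0,0,0,0],[0,0,0,0,0,0]]' | grep tcp
python3 - <<'E'
from h import *
c=snap('top'); print(ray(c,[165+52/2.58,110+67/2.58],.108))
c=snap('wrist')
m=(c['color'].max(2)<45).astype(np.uint8); m[:120]=0;m[280:]=0;m[:,:245]=0;m[:,400:]=0
k=max(cv2.findContours(m,cv2.RETR_EXTERNAL,cv2.CHAIN_APPROX_NONE)[0],key=cv2.contourArea)
p=ray(c,k[:,0],.085)[:,:2].astype(np.float32); print(cv2.boundingRect(k),cv2.minEnclosingCircle(p),cv2.minAreaRect(p))
go(.466,.0685,.05,70)
E
```

```text
time: 14.3
tcp_pos: [0.4618, 0.065, 0.197]
ee_rot: [-0.001, 0.82, 0.573, -0.002]
ft_force: [-0.3, 1.3, 1.3]
finger_gap: 0.0751
grasp_force: 0.0
tcp_pos: [0.4654, 0.0683, 0.1978]
[[0.62672968 0.27168817 0.108     ]]
(299, 169, 53, 58) ((0.4710026979446411, 0.07239700108766556), 0.025238361209630966) ((0.4687787890434265, 0.07223834097385406), (0.04843456670641899, 0.04299664497375488), 82.19680786132812)
d [-1.000e-04  5.000e-04  1.478e-01] r [-0.0009  0.0003  0.0009] rows 4.0 [0.4657 0.0688 0.1978] 0.0751 0.0
```

```bash
python3 -m crank '[[0.002,0.001,0.04,0,0,0],[0.002,0.001,0.08,0,0,0],[0.002,0.001,0.12,0,0,0],[0.002,0.001,0.148,0,0,0],[0.002,0.001,0.148,0,0,0],[0.002,0.001,0.148,0,0,0],[0.002,0.001,0.148,0,0,0]]' | grep tcp
python3 -m crank '[[0,0,0,0,0,0],[0,0,0,0,0,0],[0,0,0,0,0,0],[0,0,0,0,0,0],[0,0,0,0,0,0],[0,0,0,0,0,0],[0,0,0,0,0,0],[0,0,0,0,0,0]]' 0.03
python3 -m crank '[[0,0,-0.03,0,0,0],[0,0,-0.06,0,0,0],[0,0,-0.1,0,0,0],[0,0,-0.11,0,0,0],[0,0,-0.11,0,0,0],[0,0,-0.11,0,0,0],[0,0,-0.11,0,0,0]]'
python3 -c "
from h import *
go(.643,.080,.16,70)"
```

```text
tcp_pos: [0.468, 0.0701, 0.0519]
time: 15.82
tcp_pos: [0.4672, 0.0696, 0.0509]
ee_rot: [0.0, 0.819, 0.574, 0.0]
ft_force: [-1.3, -1.1, 7.8]
finger_gap: 0.044
grasp_force: 30.0
time: 16.4
tcp_pos: [0.4661, 0.0696, 0.1587]
ee_rot: [-0.001, 0.819, 0.574, -0.001]
ft_force: [0.2, -1.4, -1.5]
finger_gap: 0.0435
grasp_force: 30.0
d [ 0.0703  0.1626 -0.0018] r [-0.0024  0.0011  0.0001] rows 5.0 [0.4661 0.0696 0.1587] 0.0435 30.0
```

```bash
python3 -m crank '[[0.014,0.033,0,0,0,0],[0.028,0.066,0,0,0,0],[0.042,0.1,0,0,0,0],[0.056,0.133,0,0,0,0],[0.07,0.163,0,0,0,0],[0.07,0.163,0,0,0,0],[0.07,0.163,0,0,0,0],[0.07,0.163,0,0,0,0]]' | grep tcp
python3 - <<'E'
from h import *
go(.643,.080,.061,70)
c=snap('wrist','w5.png'); h=cv2.cvtColor(c['color'],cv2.COLOR_RGB2HSV)
s=bot.sense(); T=q(s['ee_rot'])
m=((h[...,0]<20)&(h[...,1]>90)&(h[...,2]>45)).astype(np.uint8); m[:,:270]=0; m[:,390:]=0; m[:80]=0; m[200:]=0
k=max(cv2.findContours(m,cv2.RETR_EXTERNAL,cv2.CHAIN_APPROX_NONE)[0],key=cv2.contourArea)
print(cv2.boundingRect(k)); f=T.inv().apply(ray(c,k[:,0],.024)-s['tcp_pos']); print(f.min(0),f.max(0),'centre',f[:,0].max()-.036,(f[:,1].min()+f[:,1].max())/2)
E
```

```text
tcp_pos: [0.643, 0.0796, 0.1584]
d [0.0005 0.0002 0.0974] r [-0.003   0.0013  0.0001] rows 3.0 [0.643  0.0796 0.1584] 0.0439 30.0
(286, 155, 80, 45)
[-0.00224548 -0.03191575  0.13526656] [0.03687468 0.03814723 0.13540455] centre 0.0008746821367648025 0.003115741239898221
```

View pics/w5.png

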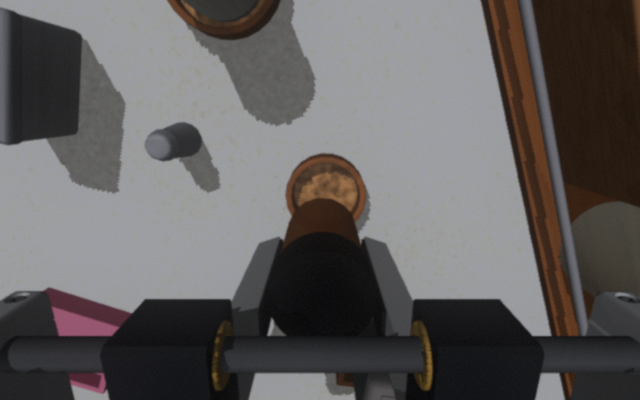

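Wrist view: the small teak ring is at columns 286–366 with its top at row 155, centred under the jar. The offset is under 4 mm.

```bash
python3 -m crank '[[0.001,0.002,0.03,0,0,0],[0.001,0.002,0.06,0,0,0],[0.001,0.002,0.08,0,0,0],[0.001,0.002,0.094,0,0,0],[0.001,0.002,0.094,0,0,0],[0.001,0.002,0.094,0,0,0],[0.001,0.002,0.094,0,0,0],[0.001,0.002,0.094,0,0,0]]' | grep -E 'tcp|ft'
python3 -m crank '[[0,0,0.002,0,0,0],[0,0,0.004,0,0,0],[0,0,0.004,0,0,0],[0,0,0.004,0,0,0]]' | grep -E 'tcp|ft'
python3 -m crank '[[0,0,0.002,0,0,0],[0,0,0.002,0,0,0],[0,0,0.002,0,0,0],[0,0,0.002,0,0,0]]' | grep -E 'tcp|ft'
```

```text
tcp_pos: [0.6469, 0.08, 0.0683]
ft_force: [0.8, -0.7, -0.3]
tcp_pos: [0.6462, 0.0799, 0.0624]
ft_force: [0.5, 0.2, -0.7]
tcp_pos: [0.6462, 0.0799, 0.0604]
ft_force: [-0.3, 0.5, -1.3]
```

```bash
python3 -m crank '[[0,0,0.0015,0,0,0],[0,0,0.0015,0,0,0],[0,0,0.0015,0,0,0]]' | grep -E 'tcp|ft'
python3 -m crank '[[0,0,0,0,0,0],[0,0,0,0,0,0],[0,0,0,0,0,0],[0,0,0,0,0,0],[0,0,0,0,0,0],[0,0,0,0,0,0]]' 0.065
python3 -m crank '[[0,0,-0.03,0,0,0],[0,0,-0.06,0,0,0],[0,0,-0.1,0,0,0],[0,0,-0.14,0,0,0],[0,0,-0.14,0,0,0],[0,0,-0.14,0,0,0]]' 0.075
python3 -c "
from h import *
go(.46,.253,.2,56.5)"
```

```text
tcp_pos: [0.6463, 0.0799, 0.0589]
ft_force: [-0.2, 0.8, -1.8]
time: 19.2
tcp_pos: [0.6462, 0.0799, 0.059]
ee_rot: [-0.0, 0.819, 0.574, -0.0]
ft_force: [0.1, -0.6, -1.0]
finger_gap: 0.0651
grasp_force: 0.0
time: 19.7
tcp_pos: [0.647, 0.08, 0.2015]
ee_rot: [0.001, 0.819, 0.574, 0.002]
ft_force: [0.8, -0.3, -1.0]
finger_gap: 0.075
grasp_force: 0.0
d [ 0.0986 -0.2349  0.0007] r [ 0.004  -0.0024  0.2357] rows 7.0 [0.647  0.08   0.2015] 0.075 0.0
```

```bash
python3 -m crank '[[0.014,-0.034,0,0,0,0.1],[0.028,-0.067,0,0,0,0.2],[0.042,-0.1,0,0,0,0.236],[0.056,-0.134,0,0,0,0.236],[0.07,-0.168,0,0,0,0.236],[0.085,-0.2,0,0,0,0.236],[0.0985,-0.235,0,0,0,0.236],[0.0985,-0.235,0,0,0,0.236]]' | grep tcp
python3 -m crank '[[0,0,0,0,0,0],[0,0,0,0,0,0],[0,0,0,0,0,0]]' | grep tcp
python3 - <<'E'
from h import *
go(.46,.253,.048,56.5)
c=snap('wrist','w6.png')
E
```

```text
tcp_pos: [0.455, 0.2558, 0.1977]
tcp_pos: [0.4596, 0.2521, 0.1983]
d [ 0.0011 -0.      0.1503] r [-0.0004  0.001  -0.0013] rows 4.0 [0.4596 0.2521 0.1983] 0.0749 0.0
```

View pics/w6.png

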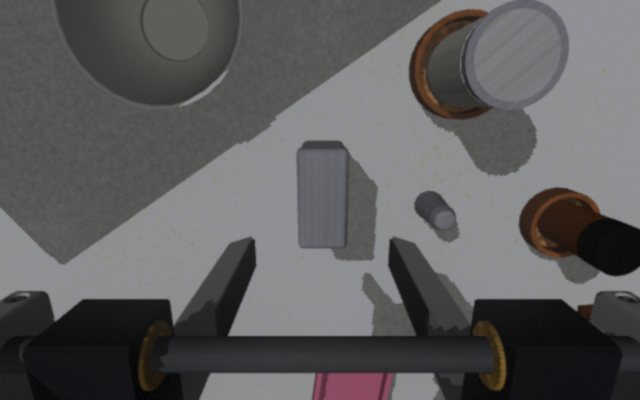

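Wrist view: the tin lid is at (298–348, 149–248), parallel to the fingers. The can and jar stand in their rings at (465,60) and (560,225). The shaker at (435,210) is clear.

```bash
python3 - <<'E'
from h import *
c=snap('wrist'); s=bot.sense(); T=q(s['ee_rot'])
f=T.inv().apply(ray(c,[[298,150],[348,150],[347,248],[299,248]],.075)-s['tcp_pos']); print(f.round(4),f.mean(0))
E
```

```text
[[ 0.0427 -0.0194  0.1234]
 [ 0.0427  0.0217  0.1234]
 [-0.0444  0.0226  0.1235]
 [-0.0444 -0.0202  0.1235]] [-0.00086117  0.00118636  0.12345231]
```

Aligned to about 1 mm. Descend, grip and lift.

```bash
python3 -m crank '[[0,0.001,0.04,0,0,0],[0,0.001,0.08,0,0,0],[0,0.001,0.12,0,0,0],[0,0.001,0.15,0,0,0],[0,0.001,0.15,0,0,0],[0,0.001,0.15,0,0,0],[0,0.001,0.15,0,0,0]]' | grep tcp
python3 -m crank '[[0,0,0,0,0,0],[0,0,0,0,0,0],[0,0,0,0,0,0],[0,0,0,0,0,0],[0,0,0,0,0,0],[0,0,0,0,0,0],[0,0,0,0,0,0],[0,0,0,0,0,0]]' 0.03
python3 -m crank '[[0,0,-0.03,0,0,0],[0,0,-0.06,0,0,0],[0,0,-0.1,0,0,0],[0,0,-0.135,0,0,0],[0,0,-0.135,0,0,0],[0,0,-0.135,0,0,0],[0,0,-0.135,0,0,0]]'
python3 -c "
from h import *
go(.52,-.03,.185,0);go(.6415,-.2565,.185,-22.1)"
```

```text
tcp_pos: [0.4611, 0.2525, 0.0508]
time: 21.97
tcp_pos: [0.46, 0.2524, 0.0493]
ee_rot: [-0.0, 0.881, 0.473, 0.0]
ft_force: [-0.2, -0.4, 5.9]
finger_gap: 0.0415
grasp_force: 30.0
time: 22.55
tcp_pos: [0.4594, 0.2521, 0.1827]
ee_rot: [-0.0, 0.881, 0.473, -0.001]
ft_force: [-0.5, 0.4, -2.9]
finger_gap: 0.0417
grasp_force: 30.0
d [-0.2017  0.2063 -0.0022] r [-1.000e-04  1.900e-03  9.858e-01] rows 8.0 [0.4594 0.2521 0.1827] 0.0417 30.0
d [-0.3235  0.4327 -0.0022] r [3.0000e-04 1.9000e-03 1.3715e+00] rows 13.0 [0.4594 0.2521 0.1827] 0.0417 30.0
```

```bash
python3 -m crank '[[-0.025,0.026,0,0,0,0.123],[-0.05,0.052,0,0,0,0.246],[-0.075,0.077,0,0,0,0.37],[-0.1,0.103,0,0,0,0.49],[-0.125,0.129,0,0,0,0.615],[-0.15,0.155,0,0,0,0.74],[-0.175,0.18,0,0,0,0.86],[-0.202,0.206,0,0,0,0.985]]' | grep tcp
python3 -c "
from h import *
go(.6415,-.2565,.183,-22.1)"
```

```text
tcp_pos: [0.5195, -0.0314, 0.1819]
d [ 0.1232  0.2245 -0.0016] r [1.000e-04 3.400e-03 3.808e-01] rows 7.0 [ 0.5195 -0.0314  0.1819] 0.0418 30.0
```

```bash
python3 -m crank '[[0.018,0.032,0,0,0,0.1],[0.036,0.064,0,0,0,0.2],[0.054,0.096,0,0,0,0.3],[0.072,0.128,0,0,0,0.38],[0.09,0.16,0,0,0,0.38],[0.108,0.194,0,0,0,0.38],[0.122,0.223,0,0,0,0.38],[0.122,0.223,0,0,0,0.38]]' | grep tcp
python3 -m crank '[[0,0,0,0,0,0],[0,0,0,0,0,0],[0,0,0,0,0,0],[0,0,0,0,0,0]]' | grep tcp
python3 - <<'E'
from h import *
go(.6415,-.2565,.06,-22.1)
c=snap('wrist','w7.png')
E
```

```text
tcp_pos: [0.6423, -0.2575, 0.1797]
tcp_pos: [0.6422, -0.2517, 0.1839]
d [0.0012 0.0047 0.1239] r [-0.0001  0.0004  0.0076] rows 3.0 [ 0.6422 -0.2517  0.1839] 0.0418 30.0
```

View pics/w7.png

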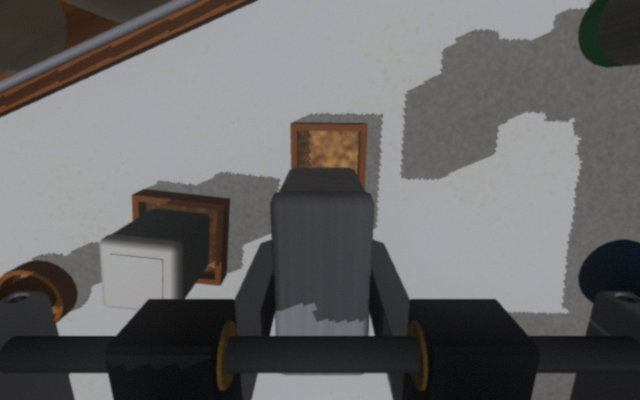

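Wrist view: the oblong teak holder's far edge is (291,123)–(367,124), square to the tin (273–371). The canister sits in its holder on the left.

```bash
python3 - <<'E'
from h import *
c=snap('wrist'); s=bot.sense(); T=q(s['ee_rot'])
f=T.inv().apply(ray(c,[[291,123],[367,124]],.024)-s['tcp_pos']); print(f.round(4),f.mean(0)-[.058,0,0],np.arctan2(f[1,0]-f[0,0],f[1,1]-f[0,1]))
E
```

```text
[[ 0.0631 -0.0271  0.1603]
 [ 0.0622  0.0419  0.1603]] [0.00464363 0.00741867 0.16028696] -0.013173038352426242
```

```bash
python3 -m crank '[[0.002,0.005,0.03,0,0,0.008],[0.002,0.005,0.06,0,0,0.008],[0.002,0.005,0.09,0,0,0.008],[0.002,0.005,0.116,0,0,0.008],[0.002,0.005,0.116,0,0,0.008],[0.002,0.005,0.116,0,0,0.008],[0.002,0.005,0.116,0,0,0.008],[0.002,0.005,0.116,0,0,0.008]]' | grep -E 'tcp|ft'
python3 -m crank '[[0,0,0.002,0,0,0],[0,0,0.004,0,0,0],[0,0,0.004,0,0,0],[0,0,0.004,0,0,0]]' | grep -E 'tcp|ft'
python3 -m crank '[[0,0,0.002,0,0,0],[0,0,0.002,0,0,0],[0,0,0.002,0,0,0],[0,0,0.002,0,0,0]]' | grep -E 'tcp|ft'
```

```text
tcp_pos: [0.6433, -0.2585, 0.0707]
ft_force: [0.1, 0.2, -1.5]
tcp_pos: [0.6423, -0.2581, 0.0641]
ft_force: [-0.7, -0.2, -1.4]
tcp_pos: [0.6423, -0.2581, 0.0619]
ft_force: [-0.6, 0.6, -2.8]
```

```bash
python3 -m crank '[[0,0,0.002,0,0,0],[0,0,0.003,0,0,0],[0,0,0.003,0,0,0],[0,0,0.003,0,0,0]]' | grep -E 'tcp|ft'
python3 -m crank '[[0,0,0.0015,0,0,0],[0,0,0.0015,0,0,0],[0,0,0.0015,0,0,0]]' | grep -E 'tcp|ft'
```

```text
tcp_pos: [0.6422, -0.2581, 0.0588]
ft_force: [0.1, 0.3, -1.7]
tcp_pos: [0.6423, -0.2581, 0.0574]
ft_force: [-1.4, 0.9, -2.3]
```

```bash
python3 -m crank '[[0,0,0,0,0,0],[0,0,0,0,0,0],[0,0,0,0,0,0],[0,0,0,0,0,0],[0,0,0,0,0,0],[0,0,0,0,0,0]]' 0.065
python3 -m crank '[[0,0,-0.03,0,0,0],[0,0,-0.06,0,0,0],[0,0,-0.1,0,0,0],[0,0,-0.14,0,0,0],[0,0,-0.14,0,0,0],[0,0,-0.14,0,0,0]]' | grep tcp
python3 -c "
from h import *
go(.36,-.42,.22,-22)"
```

```text
time: 26.73
tcp_pos: [0.6423, -0.2582, 0.0575]
ee_rot: [0.0, 0.981, -0.192, 0.0]
ft_force: [0.9, 0.3, -0.8]
finger_gap: 0.0649
grasp_force: 0.0
tcp_pos: [0.643, -0.2585, 0.2002]
d [-0.2009  0.2564 -0.0207] r [ 0.0002 -0.0047 -0.0033] rows 8.0 [ 0.643  -0.2585  0.2002] 0.0646 0.0
```

```bash
python3 -m crank '[[-0.025,0.032,-0.02,0,0,0],[-0.05,0.064,-0.02,0,0,0],[-0.075,0.096,-0.02,0,0,0],[-0.1,0.128,-0.02,0,0,0],[-0.125,0.16,-0.02,0,0,0],[-0.15,0.192,-0.02,0,0,0],[-0.175,0.224,-0.02,0,0,0],[-0.2,0.256,-0.02,0,0,0]]' | grep tcp
python3 -m crank '[[0,0,0,0,0,0],[0,0,0,0,0,0],[0,0,0,0,0,0],[0,0,0,0,0,0]]' | grep tcp
python3 - <<'E'
from h import *
a=snap('top')['color'][100:210,165:475,::-1]; b=snap('scene')['color'][140:300,140:505,::-1]
cv2.imwrite('pics/fin.png',np.vstack([cv2.resize(a,(700,248),interpolation=3),cv2.resize(b,(700,307),interpolation=3)]))
E
```

```text
tcp_pos: [0.3583, -0.4198, 0.216]
tcp_pos: [0.3613, -0.419, 0.2167]
```

View pics/fin.png

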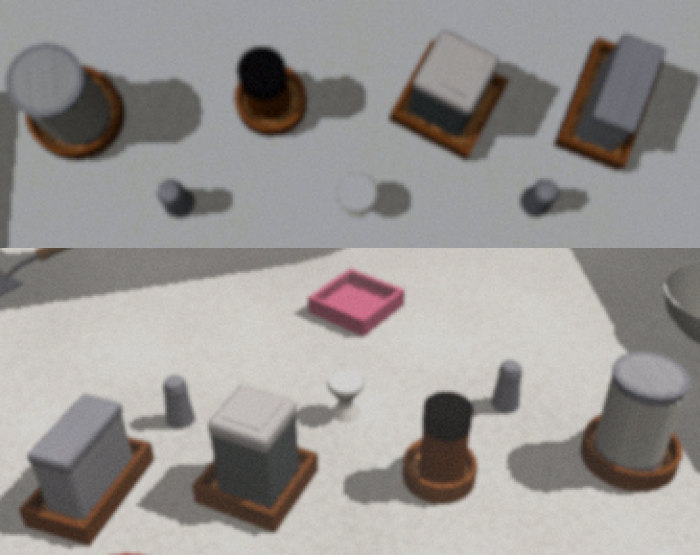

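All four sit inside their rims, upright, and both shakers stand. One numeric check of the lid centres against the holder centres before handing in.

```bash
python3 - <<'E'
from h import *
c=snap('top')
for n,u,z,h in(('tin',(628,84),.083,(.6415,-.2565)),('canister',(456,70),.099,(.644,-.0967)),('jar',(262,72),.093,(.6434,.0797)),('can',(46,79),.108,(.627,.273))):
    print(n,(ray(c,[165+u[0]/2.258,100+u[1]/2.258],z)[0,:2]-h).round(4))
E
```

```text
tin [-0.0032  0.001 ]
canister [0.0002 0.002 ]
jar [-0.0005  0.0016]
can [ 0.0018 -0.0016]
```

```bash
python3 -c "
from workcell import bot
print(bot.hand_in())"
```

```text
the job is handed in; nothing more can be done
None
```

The job is handed in: the can, jar, canister and tin all stand upright in their own holders, each within about 4 mm of centre by the last camera check, and both shakers are still standing where they were; the hand-in returned no verdict.

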